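Sort the tea tins by weight and close up the rack

TASK

The tea tins on the table look alike, but some are full and some are empty: lift them to feel which is which (any tins already on the rack are full). Draw the rack's sliding end-stop right back to its stop, stand all the full tins on the rack in one tight, square row that begins at the fixed end panel, with their backs to the rear rail, and then slide the end-stop up snug against the last tin. Stand the empty tins upright and wholly on the bamboo board for refilling, and leave the teapot, the jug and the little clay figure where they are.

Things in the scene. Friction and masses are not known exactly. Their poses are not given: they have to be found in the camera images.
- tin1: a square tea tin, dark tinplate with a bright lid and a paper label, 60 x 60 mm and 88 mm tall, closed; origin at the centre of its underside, z up, x and y square to its faces. All tins look the same; a full one holds a pressed tea brick and weighs 360 to 490 g, an empty one 110 g. Starts on the table, full or empty (brick1 is the brick in it, if any)
- tin2: a square tea tin, dark tinplate with a bright lid and a paper label, 60 x 60 mm and 88 mm tall, closed; origin at the centre of its underside, z up, x and y square to its faces. All tins look the same; a full one holds a pressed tea brick and weighs 360 to 490 g, an empty one 110 g. Starts on the table, full or empty (brick2 is the brick in it, if any)
- tin3: a square tea tin, dark tinplate with a bright lid and a paper label, 60 x 60 mm and 88 mm tall, closed; origin at the centre of its underside, z up, x and y square to its faces. All tins look the same; a full one holds a pressed tea brick and weighs 360 to 490 g, an empty one 110 g. Starts on the table, full or empty (brick3 is the brick in it, if any)
- tin4: a square tea tin, dark tinplate with a bright lid and a paper label, 60 x 60 mm and 88 mm tall, closed; origin at the centre of its underside, z up, x and y square to its faces. All tins look the same; a full one holds a pressed tea brick and weighs 360 to 490 g, an empty one 110 g. Starts on the table, full or empty (brick4 is the brick in it, if any)
- tin5: a square tea tin, dark tinplate with a bright lid and a paper label, 60 x 60 mm and 88 mm tall, closed; origin at the centre of its underside, z up, x and y square to its faces. All tins look the same; a full one holds a pressed tea brick and weighs 360 to 490 g, an empty one 110 g. Full; starts on the rack's deck, or is absent (None)
- tin6: a square tea tin, dark tinplate with a bright lid and a paper label, 60 x 60 mm and 88 mm tall, closed; origin at the centre of its underside, z up, x and y square to its faces. All tins look the same; a full one holds a pressed tea brick and weighs 360 to 490 g, an empty one 110 g. Full; starts on the rack's deck, or is absent (None)
- rack: wooden tin rack, fixed, 340 mm long (y), 125 mm deep (x); origin on the table under its middle. Tins stand on its flat deck 36 mm above the table, open at the front (-x). Rear rail: front face at x = +50.5 mm, 34 mm high above the deck; a tin against it has its centre at x = +20.5 mm. Fixed end panel at the +y end: inner face at y = +154 mm, 68 mm high above the deck
- endstop (a joint): the rack's sliding end-stop, a wooden block 36 mm thick (rack y), 96 mm deep (rack x), 71 mm tall above the deck. Value: clear gap in m between the fixed end panel and the block's face: 0 shut, 0.28 drawn right back to its stop (towards rack -y). Stays where it is left; friction about 2 N
- endstop_knob (a point): centre of the upright square knob on top of the end-stop, 24 x 24 mm (square to the rack) and 48 mm tall: middle 130 mm, top 154 mm above the table; 18 mm behind (rack -y of) the block's face, at rack x = 0; moves with the end-stop. The block's top round the knob is 107 mm above the table
- board: flat bamboo board for the empty tins, fixed, 125 mm (its x) by 275 mm (its y) and 8 mm thick, no rim; origin at the centre of its underside
- teapot: clay teapot, 92 mm across and 78 mm tall, loose; bystander; origin under its centre
- jug: white porcelain jug, 82 mm across and 80 mm tall, loose; bystander; origin under its centre
- teapet: small dark clay figure, 72 mm across and 85 mm tall, loose; bystander; origin under its centre

How it is judged:
On the way:
1. the end-stop has been drawn right back to its stop (gap over 273 mm) (value of joint endstop above 0.273 m), for 0.1 s.
At the end, for the whole second after the job is handed in: Full tins: upright on the deck, square within 0.12 rad, back within 12 mm of the rail, one row from the end panel without empty places (each within 11 mm of its tight place); end-stop gap 60 mm per tin, +10/-4 mm. Empty tins: upright, wholly on the board (to 4 mm). All at rest (((angle between tin1's own z axis and vertical below 0.1 rad and linear speed of tin1 below 0.03 m/s and contact force between tin1 and board below 0.1 N and (angle between the x axis of tin1 and the x axis of rack, either way round below 0.12 rad or angle between the x axis of tin1 and the y axis of rack, either way round below 0.12 rad) and z of tin1 in the frame of rack between 0.033 and 0.04 m and x of tin1 in the frame of rack between 0.008 and 0.027 m and y of tin1 in the frame of endstop_knob above 0.044 m) or (angle between tin1's own z axis and vertical below 0.1 rad and linear speed of tin1 below 0.03 m/s and contact force between tin1 and board between 0.5 and 2.4 N and x of tin1 in the frame of board between -0.036 and 0.036 m and y of tin1 in the frame of board between -0.111 and 0.111 m)) and ((angle between tin1's own z axis and vertical below 0.1 rad and linear speed of tin1 below 0.03 m/s and contact force between tin1 and board between 0.5 and 2.4 N and x of tin1 in the frame of board between -0.036 and 0.036 m and y of tin1 in the frame of board between -0.111 and 0.111 m) or z of brick1 in the frame of rack above 0.03 m) and ((angle between tin2's own z axis and vertical below 0.1 rad and linear speed of tin2 below 0.03 m/s and contact force between tin2 and board below 0.1 N and (angle between the x axis of tin2 and the x axis of rack, either way round below 0.12 rad or angle between the x axis of tin2 and the y axis of rack, either way round below 0.12 rad) and z of tin2 in the frame of rack between 0.033 and 0.04 m and x of tin2 in the frame of rack between 0.008 and 0.027 m and y of tin2 in the frame of endstop_knob above 0.044 m) or (angle between tin2's own z axis and vertical below 0.1 rad and linear speed of tin2 below 0.03 m/s and contact force between tin2 and board between 0.5 and 2.4 N and x of tin2 in the frame of board between -0.036 and 0.036 m and y of tin2 in the frame of board between -0.111 and 0.111 m)) and ((angle between tin2's own z axis and vertical below 0.1 rad and linear speed of tin2 below 0.03 m/s and contact force between tin2 and board between 0.5 and 2.4 N and x of tin2 in the frame of board between -0.036 and 0.036 m and y of tin2 in the frame of board between -0.111 and 0.111 m) or z of brick2 in the frame of rack above 0.03 m) and ((angle between tin3's own z axis and vertical below 0.1 rad and linear speed of tin3 below 0.03 m/s and contact force between tin3 and board below 0.1 N and (angle between the x axis of tin3 and the x axis of rack, either way round below 0.12 rad or angle between the x axis of tin3 and the y axis of rack, either way round below 0.12 rad) and z of tin3 in the frame of rack between 0.033 and 0.04 m and x of tin3 in the frame of rack between 0.008 and 0.027 m and y of tin3 in the frame of endstop_knob above 0.044 m) or (angle between tin3's own z axis and vertical below 0.1 rad and linear speed of tin3 below 0.03 m/s and contact force between tin3 and board between 0.5 and 2.4 N and x of tin3 in the frame of board between -0.036 and 0.036 m and y of tin3 in the frame of board between -0.111 and 0.111 m)) and ((angle between tin3's own z axis and vertical below 0.1 rad and linear speed of tin3 below 0.03 m/s and contact force between tin3 and board between 0.5 and 2.4 N and x of tin3 in the frame of board between -0.036 and 0.036 m and y of tin3 in the frame of board between -0.111 and 0.111 m) or z of brick3 in the frame of rack above 0.03 m) and ((angle between tin4's own z axis and vertical below 0.1 rad and linear speed of tin4 below 0.03 m/s and contact force between tin4 and board below 0.1 N and (angle between the x axis of tin4 and the x axis of rack, either way round below 0.12 rad or angle between the x axis of tin4 and the y axis of rack, either way round below 0.12 rad) and z of tin4 in the frame of rack between 0.033 and 0.04 m and x of tin4 in the frame of rack between 0.008 and 0.027 m and y of tin4 in the frame of endstop_knob above 0.044 m) or (angle between tin4's own z axis and vertical below 0.1 rad and linear speed of tin4 below 0.03 m/s and contact force between tin4 and board between 0.5 and 2.4 N and x of tin4 in the frame of board between -0.036 and 0.036 m and y of tin4 in the frame of board between -0.111 and 0.111 m)) and ((angle between tin4's own z axis and vertical below 0.1 rad and linear speed of tin4 below 0.03 m/s and contact force between tin4 and board between 0.5 and 2.4 N and x of tin4 in the frame of board between -0.036 and 0.036 m and y of tin4 in the frame of board between -0.111 and 0.111 m) or z of brick4 in the frame of rack above 0.03 m) and angle between each of tin5, tin6's own z axis and vertical below 0.1 rad and linear speed of each of tin5, tin6 below 0.03 m/s and contact force between each of tin5, tin6 and board below 0.1 N and (angle between the x axis of tin5 and the x axis of rack, either way round below 0.12 rad or angle between the x axis of tin5 and the y axis of rack, either way round below 0.12 rad) and z of tin5 in the frame of rack between 0.033 and 0.04 m and x of tin5 in the frame of rack between 0.008 and 0.027 m and y of each of tin5, tin6 in the frame of endstop_knob above 0.044 m and (angle between the x axis of tin6 and the x axis of rack, either way round below 0.12 rad or angle between the x axis of tin6 and the y axis of rack, either way round below 0.12 rad) and z of tin6 in the frame of rack between 0.033 and 0.04 m and x of tin6 in the frame of rack between 0.008 and 0.027 m and ((value of joint endstop between 0.056 and 0.07 m and ((y of tin1 in the frame of rack between 0.113 and 0.129 m and z of tin1 in the frame of rack above 0.02 m and x of tin1 in the frame of rack between 0 and 0.035 m) or (y of tin2 in the frame of rack between 0.113 and 0.129 m and z of tin2 in the frame of rack above 0.02 m and x of tin2 in the frame of rack between 0 and 0.035 m) or (y of tin3 in the frame of rack between 0.113 and 0.129 m and z of tin3 in the frame of rack above 0.02 m and x of tin3 in the frame of rack between 0 and 0.035 m) or (y of tin4 in the frame of rack between 0.113 and 0.129 m and z of tin4 in the frame of rack above 0.02 m and x of tin4 in the frame of rack between 0 and 0.035 m) or (y of tin5 in the frame of rack between 0.113 and 0.129 m and z of tin5 in the frame of rack above 0.02 m and x of tin5 in the frame of rack between 0 and 0.035 m) or (y of tin6 in the frame of rack between 0.113 and 0.129 m and z of tin6 in the frame of rack above 0.02 m and x of tin6 in the frame of rack between 0 and 0.035 m))) or (value of joint endstop between 0.116 and 0.13 m and ((y of tin1 in the frame of rack between 0.113 and 0.129 m and z of tin1 in the frame of rack above 0.02 m and x of tin1 in the frame of rack between 0 and 0.035 m) or (y of tin2 in the frame of rack between 0.113 and 0.129 m and z of tin2 in the frame of rack above 0.02 m and x of tin2 in the frame of rack between 0 and 0.035 m) or (y of tin3 in the frame of rack between 0.113 and 0.129 m and z of tin3 in the frame of rack above 0.02 m and x of tin3 in the frame of rack between 0 and 0.035 m) or (y of tin4 in the frame of rack between 0.113 and 0.129 m and z of tin4 in the frame of rack above 0.02 m and x of tin4 in the frame of rack between 0 and 0.035 m) or (y of tin5 in the frame of rack between 0.113 and 0.129 m and z of tin5 in the frame of rack above 0.02 m and x of tin5 in the frame of rack between 0 and 0.035 m) or (y of tin6 in the frame of rack between 0.113 and 0.129 m and z of tin6 in the frame of rack above 0.02 m and x of tin6 in the frame of rack between 0 and 0.035 m)) and ((y of tin1 in the frame of rack between 0.053 and 0.069 m and z of tin1 in the frame of rack above 0.02 m and x of tin1 in the frame of rack between 0 and 0.035 m) or (y of tin2 in the frame of rack between 0.053 and 0.069 m and z of tin2 in the frame of rack above 0.02 m and x of tin2 in the frame of rack between 0 and 0.035 m) or (y of tin3 in the frame of rack between 0.053 and 0.069 m and z of tin3 in the frame of rack above 0.02 m and x of tin3 in the frame of rack between 0 and 0.035 m) or (y of tin4 in the frame of rack between 0.053 and 0.069 m and z of tin4 in the frame of rack above 0.02 m and x of tin4 in the frame of rack between 0 and 0.035 m) or (y of tin5 in the frame of rack between 0.053 and 0.069 m and z of tin5 in the frame of rack above 0.02 m and x of tin5 in the frame of rack between 0 and 0.035 m) or (y of tin6 in the frame of rack between 0.053 and 0.069 m and z of tin6 in the frame of rack above 0.02 m and x of tin6 in the frame of rack between 0 and 0.035 m))) or (value of joint endstop between 0.176 and 0.19 m and ((y of tin1 in the frame of rack between 0.113 and 0.129 m and z of tin1 in the frame of rack above 0.02 m and x of tin1 in the frame of rack between 0 and 0.035 m) or (y of tin2 in the frame of rack between 0.113 and 0.129 m and z of tin2 in the frame of rack above 0.02 m and x of tin2 in the frame of rack between 0 and 0.035 m) or (y of tin3 in the frame of rack between 0.113 and 0.129 m and z of tin3 in the frame of rack above 0.02 m and x of tin3 in the frame of rack between 0 and 0.035 m) or (y of tin4 in the frame of rack between 0.113 and 0.129 m and z of tin4 in the frame of rack above 0.02 m and x of tin4 in the frame of rack between 0 and 0.035 m) or (y of tin5 in the frame of rack between 0.113 and 0.129 m and z of tin5 in the frame of rack above 0.02 m and x of tin5 in the frame of rack between 0 and 0.035 m) or (y of tin6 in the frame of rack between 0.113 and 0.129 m and z of tin6 in the frame of rack above 0.02 m and x of tin6 in the frame of rack between 0 and 0.035 m)) and ((y of tin1 in the frame of rack between 0.053 and 0.069 m and z of tin1 in the frame of rack above 0.02 m and x of tin1 in the frame of rack between 0 and 0.035 m) or (y of tin2 in the frame of rack between 0.053 and 0.069 m and z of tin2 in the frame of rack above 0.02 m and x of tin2 in the frame of rack between 0 and 0.035 m) or (y of tin3 in the frame of rack between 0.053 and 0.069 m and z of tin3 in the frame of rack above 0.02 m and x of tin3 in the frame of rack between 0 and 0.035 m) or (y of tin4 in the frame of rack between 0.053 and 0.069 m and z of tin4 in the frame of rack above 0.02 m and x of tin4 in the frame of rack between 0 and 0.035 m) or (y of tin5 in the frame of rack between 0.053 and 0.069 m and z of tin5 in the frame of rack above 0.02 m and x of tin5 in the frame of rack between 0 and 0.035 m) or (y of tin6 in the frame of rack between 0.053 and 0.069 m and z of tin6 in the frame of rack above 0.02 m and x of tin6 in the frame of rack between 0 and 0.035 m)) and ((y of tin1 in the frame of rack between -0.007 and 0.009 m and z of tin1 in the frame of rack above 0.02 m and x of tin1 in the frame of rack between 0 and 0.035 m) or (y of tin2 in the frame of rack between -0.007 and 0.009 m and z of tin2 in the frame of rack above 0.02 m and x of tin2 in the frame of rack between 0 and 0.035 m) or (y of tin3 in the frame of rack between -0.007 and 0.009 m and z of tin3 in the frame of rack above 0.02 m and x of tin3 in the frame of rack between 0 and 0.035 m) or (y of tin4 in the frame of rack between -0.007 and 0.009 m and z of tin4 in the frame of rack above 0.02 m and x of tin4 in the frame of rack between 0 and 0.035 m) or (y of tin5 in the frame of rack between -0.007 and 0.009 m and z of tin5 in the frame of rack above 0.02 m and x of tin5 in the frame of rack between 0 and 0.035 m) or (y of tin6 in the frame of rack between -0.007 and 0.009 m and z of tin6 in the frame of rack above 0.02 m and x of tin6 in the frame of rack between 0 and 0.035 m))) or (value of joint endstop between 0.236 and 0.25 m and ((y of tin1 in the frame of rack between 0.113 and 0.129 m and z of tin1 in the frame of rack above 0.02 m and x of tin1 in the frame of rack between 0 and 0.035 m) or (y of tin2 in the frame of rack between 0.113 and 0.129 m and z of tin2 in the frame of rack above 0.02 m and x of tin2 in the frame of rack between 0 and 0.035 m) or (y of tin3 in the frame of rack between 0.113 and 0.129 m and z of tin3 in the frame of rack above 0.02 m and x of tin3 in the frame of rack between 0 and 0.035 m) or (y of tin4 in the frame of rack between 0.113 and 0.129 m and z of tin4 in the frame of rack above 0.02 m and x of tin4 in the frame of rack between 0 and 0.035 m) or (y of tin5 in the frame of rack between 0.113 and 0.129 m and z of tin5 in the frame of rack above 0.02 m and x of tin5 in the frame of rack between 0 and 0.035 m) or (y of tin6 in the frame of rack between 0.113 and 0.129 m and z of tin6 in the frame of rack above 0.02 m and x of tin6 in the frame of rack between 0 and 0.035 m)) and ((y of tin1 in the frame of rack between 0.053 and 0.069 m and z of tin1 in the frame of rack above 0.02 m and x of tin1 in the frame of rack between 0 and 0.035 m) or (y of tin2 in the frame of rack between 0.053 and 0.069 m and z of tin2 in the frame of rack above 0.02 m and x of tin2 in the frame of rack between 0 and 0.035 m) or (y of tin3 in the frame of rack between 0.053 and 0.069 m and z of tin3 in the frame of rack above 0.02 m and x of tin3 in the frame of rack between 0 and 0.035 m) or (y of tin4 in the frame of rack between 0.053 and 0.069 m and z of tin4 in the frame of rack above 0.02 m and x of tin4 in the frame of rack between 0 and 0.035 m) or (y of tin5 in the frame of rack between 0.053 and 0.069 m and z of tin5 in the frame of rack above 0.02 m and x of tin5 in the frame of rack between 0 and 0.035 m) or (y of tin6 in the frame of rack between 0.053 and 0.069 m and z of tin6 in the frame of rack above 0.02 m and x of tin6 in the frame of rack between 0 and 0.035 m)) and ((y of tin1 in the frame of rack between -0.007 and 0.009 m and z of tin1 in the frame of rack above 0.02 m and x of tin1 in the frame of rack between 0 and 0.035 m) or (y of tin2 in the frame of rack between -0.007 and 0.009 m and z of tin2 in the frame of rack above 0.02 m and x of tin2 in the frame of rack between 0 and 0.035 m) or (y of tin3 in the frame of rack between -0.007 and 0.009 m and z of tin3 in the frame of rack above 0.02 m and x of tin3 in the frame of rack between 0 and 0.035 m) or (y of tin4 in the frame of rack between -0.007 and 0.009 m and z of tin4 in the frame of rack above 0.02 m and x of tin4 in the frame of rack between 0 and 0.035 m) or (y of tin5 in the frame of rack between -0.007 and 0.009 m and z of tin5 in the frame of rack above 0.02 m and x of tin5 in the frame of rack between 0 and 0.035 m) or (y of tin6 in the frame of rack between -0.007 and 0.009 m and z of tin6 in the frame of rack above 0.02 m and x of tin6 in the frame of rack between 0 and 0.035 m)) and ((y of tin1 in the frame of rack between -0.067 and -0.051 m and z of tin1 in the frame of rack above 0.02 m and x of tin1 in the frame of rack between 0 and 0.035 m) or (y of tin2 in the frame of rack between -0.067 and -0.051 m and z of tin2 in the frame of rack above 0.02 m and x of tin2 in the frame of rack between 0 and 0.035 m) or (y of tin3 in the frame of rack between -0.067 and -0.051 m and z of tin3 in the frame of rack above 0.02 m and x of tin3 in the frame of rack between 0 and 0.035 m) or (y of tin4 in the frame of rack between -0.067 and -0.051 m and z of tin4 in the frame of rack above 0.02 m and x of tin4 in the frame of rack between 0 and 0.035 m) or (y of tin5 in the frame of rack between -0.067 and -0.051 m and z of tin5 in the frame of rack above 0.02 m and x of tin5 in the frame of rack between 0 and 0.035 m) or (y of tin6 in the frame of rack between -0.067 and -0.051 m and z of tin6 in the frame of rack above 0.02 m and x of tin6 in the frame of rack between 0 and 0.035 m)))) and velocity of joint endstop below 0.01 m/s); the robot touches nothing.
It fails at once if the teapot is pushed more than 25 mm from its place (distance of teapot from where it was at the start of the episode above 0.025 m).
It fails at once if the jug is pushed more than 25 mm from its place (distance of jug from where it was at the start of the episode above 0.025 m).
It fails at once if the teapet is pushed more than 25 mm from its place (distance of teapet from where it was at the start of the episode above 0.025 m).
Of brick1, brick2, brick3, brick4 only 1 to 2 are there at a start; the rules pass over those that are not, and their reading is None.
Of tin5, tin6 only 1 to 2 are there at a start; the rules pass over those that are not, and their reading is None.
At some moment in a run one of tin1, tin2, tin3, tin4, tin5, tin6 may be knocked a few centimetres aside while the robot is not near it.
It also fails if it takes over 210 s, if anything falls off the work surface, if the arm or the gripper's body presses on something with over 40 N, if the wrist force passes 120 N, or if a joint passes its speed limit or range.

ROBOT

A 6-joint arm with a two-finger parallel gripper is mounted at the origin on the work surface. World frame = base frame: x ahead of the robot, y to its left, z up, the work surface at z = 0. Lengths are in m, angles in rad, forces in N, time in s.
With the tool pointing down it reaches from about 0.425 to 0.95 m from the base axis. Payload 14.7 kg.
Tool frame: the origin (TCP) lies at the very end of the fingers, on their centre line; the grasp point (between the pads) lies 19 mm behind it; z points along the fingers, y is the line along which they close (so a half turn about z gives the same grasp; the last joint's range is limited). The gripper opens to 85 mm and grips with 20 to 120 N. Pads are 22 mm wide; open, the fingers measure 114 mm over their backs; the gripper's body (76 mm by 85 mm) begins 54 mm behind the grasp point. The pads swing forward as they close: fully open they stand 13 mm farther back than shut.
Start: joints at [-1.213, 0.48, 1.596, -0, 1.065, -0.047], TCP at [0.256, -0.597, 0.231] pointing down, gripper open.
Joint ranges: [-2.75, 2.75], [-0.82, 2.05], [0.23, 2.67], [-1.56, 4.7], [0.09, 2.69], [-2.92, 2.92]. Speed limits (rad/s): [1.89, 1.89, 2.39, 3.01, 3.01, 3.01].

INTERFACE

Orientations are given as a unit quaternion [w, x, y, z].
In Python, from plant import ctrl gives the robot as it stands.
- The arm moves only by the tool apply_moves, never from a script. Its argument "deltas" is a list of rows, each a list of 3 entries, a list of its own where there are three numbers: the shift along the world's x, y, z in m, then the turn about the world's z in rad, then the finger opening in m, from 0 to 0.0854. A call has 1 to 12 rows; each row shifts and turns the commanded pose from where the row before left it; what a row does not reach is not made up. A row lasts 1/12 s, in which the tool goes at most 41.7 mm and 7.16 degrees, less where a joint would pass 70% of its speed; a pose out of reach is approached as far as the arm can. A call is refused whole if a number of a shift passes 0.0417 or a number of a turn 0.125, either way. A call with a gripper value outside its range is refused whole. The fingers move at their own pace and stop on an object; "grip_force" is the grip in N (left out, the last holds). Time passes only in rows, so rows that do not move let the fingers close. It gives the time, the measured TCP pose, the force, the opening and the grip force at its end, in the units of the state.
- ctrl.read_state(): the state, without advancing time (a new reading comes with each control period).
- ctrl.snapshot(name): name is "side" or "top"; returns a dict with "frame" (400x640x3 uint8, red, green, blue), "fx", "fy", "cx", "cy" (pixels), "D" ([k1, k2, p1, p2, k3] as OpenCV has them; the pictures are not rectified), "R" (3x3) and "t" (3): a world point X has camera coordinates R X + t. Camera axes: x right, y down, z forward; pixel columns grow to the right and rows downward; lengths in m; the calibration is good to about 2 mm. A picture is of the moment at which its call begins. There is no depth.
- ctrl.close_job(): hands the job in; it is judged then, once.
The state is a dict: "time": time; "joint_pos": joint angles; "qd": joint speeds; "joint_efforts": joint torques, N m; "tcp_pos": TCP position; "ee_rot": TCP orientation; "contact_force": force on the tool from outside, world axes, zero at the start; "wrist_torque": the same for the moment, N m; "width": opening from 0.0 (shut) to 1.0 (fully open); "finger_force": force on a finger pad.
Only numpy, scipy, OpenCV 4.12 (cv2) and the standard library are available. Lean on these libraries where they do the work, as an engineer would, in place of code of your own. Each camera call takes 0.05 s, during which the arm holds its last target. There are 200 camera calls.

## Working session

There is one attempt and no reset: what is moved stays moved. The work goes in short steps, Python scripts to look and compute and a tool call to move; the robot and the scene stay as the last step left them, time stands still between calls to the robot, and variables do not carry over. Pictures are saved under pics/ and viewed, at most 14 in all, crops included, and the job is handed in when it is done.

Besides the shell and the picture viewer there is one more tool, called after "Request:" by a JSON object that holds its "fn" and its "kwargs", one argument or row to a line. apply_moves: Moves the arm, as the interface text tells. Its arguments: {"type":"object","properties":{"deltas":{"type":"array"},"grip_force":{"type":"number"}},"required":["deltas"]}

```bash
ls; mkdir -p pics
python3 - <<'E'
from plant import ctrl
import cv2
print(ctrl.read_state())
for n in("top","side"):
    s=ctrl.snapshot(n); cv2.imwrite(f"pics/{n}0.png",s["frame"][:,:,::-1]); print({k:v for k,v in s.items() if k!="frame"})
E
```

```text
pics
{'time': 0.0, 'joint_pos': array([-1.21260644e+00,  4.80857509e-01,  1.59687290e+00,  1.00572987e-05,
        1.06509142e+00, -4.65858180e-02]), 'qd': array([-1.31636120e-03,  1.10123249e-03, -1.77467281e-05, -6.76372506e-04,
       -1.64104465e-03, -6.95598557e-04]), 'joint_efforts': array([ 4.00344055e-03, -9.50644255e+01, -4.30170822e+01,  3.12339725e-04,
        1.24083320e-02, -8.14954342e-05]), 'tcp_pos': array([ 0.25586431, -0.59707437,  0.23065609]), 'ee_rot': array([-6.07825702e-04,  9.79589696e-01,  2.01006592e-01, -9.10226055e-05]), 'contact_force': array([-0.17311013, -0.44961806, -0.03258868]), 'wrist_torque': array([ 0.035787  , -0.01339512,  0.02743582]), 'finger_force': 0.0, 'width': 1.002094868701329}
{'fx': 397.17994848008135, 'fy': 397.17994848008135, 'cx': 315.9883391276104, 'cy': 200.31286581773657, 'D': array([0.02786767, 0.        , 0.        , 0.        , 0.        ]), 'R': array([[-9.01931261e-04, -9.99964122e-01, -8.42271576e-03],
       [-9.87285749e-01,  2.22924914e-03, -1.58939862e-01],
       [ 1.58952936e-01,  8.17227441e-03, -9.87252338e-01]]), 't': array([0.08439928, 0.59314096, 0.96913167])}
{'fx': 378.7147485770196, 'fy': 378.7147485770196, 'cx': 322.43436960599524, 'cy': 204.9706350580827, 'D': array([-0.0665975,  0.       ,  0.       ,  0.       ,  0.       ]), 'R': array([[-0.96158911, -0.27442028,  0.00631631],
       [-0.19835975,  0.67879366, -0.70703082],
       [ 0.18973613, -0.68112604, -0.70715453]]), 't': array([0.55974481, 0.11913904, 0.8578025 ])}
```

View pics/top0.png

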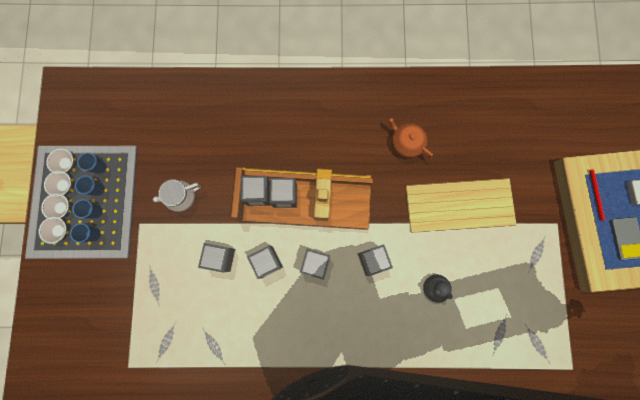

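View pics/side0.png

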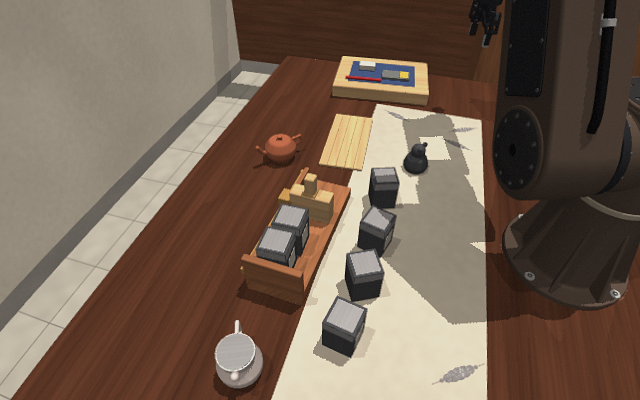

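The top view shows two tins on the rack, at (254,189) and (283,192), and the end-stop at (322,195). Four loose tins are at (216,257), (264,261), (315,264) and (375,260), the board is at (461,205), and the figure is at (437,289). I'll zoom in to read the corners.

```bash
cat > h.py <<'E'
import numpy as np, cv2
from plant import ctrl
def K(s): return np.array([[s["fx"],0,s["cx"]],[0,s["fy"],s["cy"]],[0,0,1.]])
def snap(n,name=None):
    s=ctrl.snapshot(n)
    if name: cv2.imwrite(f"pics/{name}.png",s["frame"][:,:,::-1])
    return s
def w(s,uv,z):
    p=cv2.undistortPoints(np.array(uv,float).reshape(-1,1,2),K(s),s["D"]).reshape(-1,2)
    d=np.c_[p,np.ones(len(p))]@s["R"]; c=-s["R"].T@s["t"]
    return c+d*((z-c[2])/d[:,2])[:,None]
def px(s,X): return cv2.projectPoints(np.array(X,float).reshape(-1,3),cv2.Rodrigues(s["R"])[0],s["t"],K(s),s["D"])[0].reshape(-1,2)
def crop(s,x0,y0,x1,y1,k,name):
    cv2.imwrite(f"pics/{name}.png",cv2.resize(s["frame"][y0:y1,x0:x1,::-1],None,fx=k,fy=k,interpolation=cv2.INTER_CUBIC))
def lids(s):
    h=cv2.cvtColor(s["frame"],cv2.COLOR_RGB2HSV); 
    m=((h[...,1]<40)&(h[...,2]>85)&(h[...,2]<200)).astype(np.uint8)
    m=cv2.morphologyEx(m,cv2.MORPH_OPEN,np.ones((3,3)))
    out=[]
    for c in cv2.findContours(m,cv2.RETR_EXTERNAL,cv2.CHAIN_APPROX_NONE)[0]:
        if 250<cv2.contourArea(c)<1200:
            r=cv2.minAreaRect(c); b=cv2.boxPoints(r); g=w(s,b,.088)
            out.append((r,g))
    return out
E
python3 - <<'E'
from h import *
s=snap("top")
for r,g in lids(s): 
    e=g[1]-g[0]; print(np.round(r[0],1),np.round(r[1],1),g.mean(0).round(4),np.hypot(*e[:2]).round(3),np.hypot(*(g[2]-g[1])[:2]).round(3),np.degrees(np.arctan2(e[1],e[0])).round(1))
crop(s,190,160,400,290,3.8,"c1")
crop(s,370,110,530,230,5,"c2")
E
```

```text
[314.7 263.6] [25.  25.5] [0.4334 0.0864 0.088 ] 0.06 0.06 -15.9
[263.  262.5] [25.9 26.4] [0.4363 0.2103 0.088 ] 0.063 0.062 -63.5
[377.4 259.2] [25.9 24. ] [ 0.4438 -0.0638  0.088 ] 0.058 0.061 -71.8
[212.5 257.2] [25.3 25.7] [0.4492 0.3319 0.088 ] 0.061 0.062 -8.8
[626.4 230.7] [25.9 25.3] [ 0.5123 -0.6534  0.088 ] 0.059 0.061 -84.1
[171.5 193. ] [26. 29.] [0.606  0.4391 0.088 ] 0.072 0.065 -90.1
[282. 190.] [24. 24.] [0.6129 0.167  0.088 ] 0.06 0.06 -90.1
[253.5 188. ] [24. 25.] [0.6181 0.2376 0.088 ] 0.062 0.06 -90.1
```

View pics/c1.png

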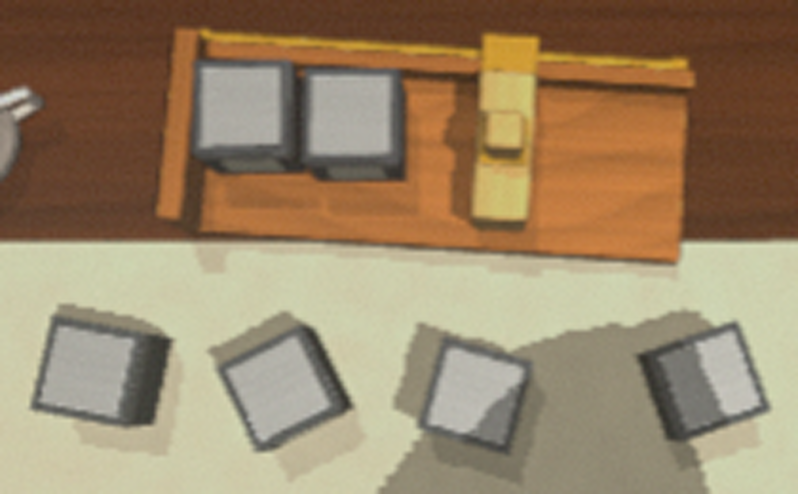

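View pics/c2.png

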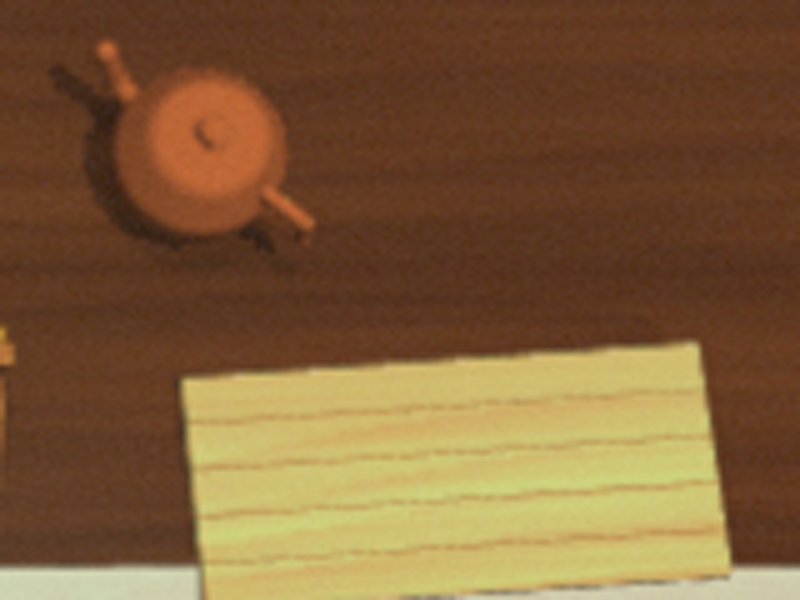

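The crop shows the rack at a slight yaw, with its front edge running from (200,232) to (677,262) and the knob top at (506,128). The board corners are at (181,379), (699,342), (731,574) and (205,600+). Next I'll work out the poses.

Run:
```python
from h import *
s=snap("top")
f=lambda P,o,k:[((a+.5)/k-.5+o[0],(b+.5)/k-.5+o[1]) for a,b in P]
C=lambda P:f(P,(190,160),3.8)
def pr(n,g): print(n,g[:,:2].round(4).tolist())
ang=lambda g:np.degrees(np.arctan2(*(g[1]-g[0])[[1,0]])).round(2)
g=w(s,C([(677,262),(200,232)]),.036);pr("deck front",g);print(ang(g))
g=w(s,C([(687,65),(203,35)]),.070);pr("rail back top",g);print(ang(g))
g=w(s,C([(692,85),(540,76)]),.070);pr("rail front top?",g);print(ang(g))
g=w(s,C([(506,132),(506,128),(487,112),(523,112),(523,153),(487,150)]),.154);pr("knob",g);print(g[2:].mean(0))
g=w(s,C([(159,217),(181,219),(200,30),(177,29)]),.104);pr("endpanel top",g)
for P in ([(196,60),(292,62),(293,160),(195,158)],[(308,70),(402,70),(402,166),(305,163)]):
    g=w(s,C(P),.124);pr("racktin",g);print(g.mean(0),ang(g))
g=w(s,f([(181,379),(699,342),(731,576),(206,604)],(370,110),5),.008);pr("board",g);print(g.mean(0),ang(g))
g=w(s,[(437,289)],.04);pr("pet",g)
g=w(s,f([(205,150)],(370,110),5),.05);pr("pot",g)
c=-s["R"].T@s["t"];print(c)
```

```text
deck front [[0.5217, -0.0488], [0.5426, 0.2731]]
86.29
rail back top [[0.6496, -0.0541], [0.671, 0.2683]]
86.21
rail front top? [[0.6361, -0.0571], [0.6425, 0.0435]]
86.37
knob [[0.59, 0.067], [0.5924, 0.067], [0.6023, 0.0784], [0.6022, 0.0566], [0.5771, 0.0568], [0.579, 0.0785]]
[0.59013516 0.06757139 0.154     ]
endpanel top [[0.5447, 0.2861], [0.5434, 0.2721], [0.666, 0.2636], [0.6667, 0.2785]]
racktin [[0.6417, 0.2616], [0.6403, 0.2012], [0.5779, 0.1994], [0.5793, 0.2604]]
[0.60977131 0.23064797 0.124     ] -91.35
racktin [[0.6351, 0.191], [0.635, 0.1319], [0.5739, 0.1315], [0.5759, 0.1919]]
[0.60498566 0.16156347 0.124     ] -90.14
board [[0.6395, -0.156], [0.6586, -0.4302], [0.5339, -0.437], [0.5193, -0.1646]]
[ 0.58779121 -0.2969225   0.008     ] -86.01
pet [[0.3715, -0.2158]]
pot [[0.7527, -0.1634]]
[0.43162941 0.07515398 1.05176212]
```

Request:
{"fn": "apply_moves", "kwargs": {
  "deltas": [
    [[0.014, 0.0277, 0], 0.046, 0.06],
    [[0.014, 0.0277, 0], 0.046, 0.06],
    [[0.014, 0.0277, 0], 0.046, 0.06],
    [[0.014, 0.0277, 0], 0.046, 0.06],
    [[0.014, 0.0277, 0], 0.046, 0.06],
    [[0.014, 0.0277, 0], 0.046, 0.06],
    [[0.014, 0.0277, 0], 0.046, 0.06],
    [[0.014, 0.0277, 0], 0.046, 0.06],
    [[0.014, 0.0277, 0], 0.046, 0.06],
    [[0.014, 0.0277, 0], 0.046, 0.06],
    [[0.014, 0.0277, 0], 0.046, 0.06],
    [[0.014, 0.0277, 0], 0.046, 0.06]
  ],
  "grip_force": 50
}}

```text
time: 1.2
tcp_pos: [0.4244, -0.2636, 0.2313]
ee_rot: [0.0, 0.887, 0.461, 0.0]
contact_force: [0.7, 0.7, -0.0]
width: 0.699
finger_force: 0.0
```

Request:
{"fn": "apply_moves", "kwargs": {
  "deltas": [
    [[0.014, 0.0277, 0], 0.046, 0.06],
    [[0.014, 0.0277, 0], 0.046, 0.06],
    [[0.014, 0.0277, 0], 0.046, 0.06],
    [[0.014, 0.0277, 0], 0.046, 0.06],
    [[0.014, 0.0277, 0], 0.046, 0.06],
    [[0.014, 0.0277, 0], 0.046, 0.06],
    [[0.014, 0.0277, 0], 0.046, 0.06],
    [[0.014, 0.0277, 0], 0.046, 0.06],
    [[0.014, 0.0277, 0], 0.046, 0.06],
    [[0.014, 0.0277, 0], 0.046, 0.06],
    [[0.014, 0.0277, 0], 0.046, 0.06],
    [[0.014, 0.0277, 0], 0.046, 0.06]
  ]
}}

```text
time: 2.2
tcp_pos: [0.5924, 0.0689, 0.2312]
ee_rot: [-0.0, 0.728, 0.686, -0.0]
contact_force: [1.0, -0.0, -0.1]
width: 0.697
finger_force: 0.0
```

Request:
{"fn": "apply_moves", "kwargs": {
  "deltas": [
    [[0, -0.001, -0.039], 0, 0.06],
    [[0, 0, -0.039], 0, 0.06],
    [[0, 0, -0.037], 0, 0.06],
    [[0, 0, 0], 0, 0.015],
    [[0, 0, 0], 0, 0.015],
    [[0, 0, 0], 0, 0.015],
    [[0, 0, 0], 0, 0.015]
  ]
}}

```text
time: 2.78
tcp_pos: [0.5929, 0.0663, 0.1182]
ee_rot: [0.001, 0.729, 0.685, 0.001]
contact_force: [-0.1, 1.0, -9.2]
width: 0.27
finger_force: 51.6
```

Request:
{"fn": "apply_moves", "kwargs": {
  "deltas": [
    [[-0.0006, -0.01, 0], 0, 0.015],
    [[-0.0012, -0.018, 0], 0, 0.015],
    [[-0.0012, -0.018, 0], 0, 0.015],
    [[-0.0012, -0.018, 0], 0, 0.015],
    [[-0.0012, -0.018, 0], 0, 0.015],
    [[-0.0006, -0.01, 0], 0, 0.015],
    [[-0.0003, -0.005, 0], 0, 0.015],
    [[0, -0.003, 0], 0, 0.015],
    [[0, 0, 0], 0, 0.015]
  ]
}}

```text
time: 3.53
tcp_pos: [0.5867, -0.0307, 0.1181]
ee_rot: [-0.001, 0.729, 0.684, 0.002]
contact_force: [1.5, 32.7, 8.7]
width: 0.273
finger_force: 54.0
```

Request:
{"fn": "apply_moves", "kwargs": {
  "deltas": [
    [[0, 0.005, 0], 0, 0.05],
    [[0, 0, 0], 0, 0.06],
    [[0, 0, 0.035], 0, 0.06],
    [[0, 0, 0.04], 0, 0.085],
    [[0.003, 0.033, 0.02], 0, 0.085],
    [[0.003, 0.033, 0], 0, 0.085],
    [[0.003, 0.033, 0], 0, 0.085],
    [[0.003, 0.033, 0], 0, 0.085],
    [[0.003, 0.033, 0], 0, 0.085],
    [[0.003, 0.033, 0], 0, 0.085],
    [[0.003, 0.033, 0], 0, 0.085],
    [[0.002, 0.028, 0], 0, 0.085]
  ]
}}

```text
time: 4.53
tcp_pos: [0.609, 0.2324, 0.2122]
ee_rot: [0.0, 0.729, 0.685, 0.001]
contact_force: [0.9, -0.5, -0.2]
width: 0.996
finger_force: 0.0
```

Run:
```python
from h import *
st=ctrl.read_state();print(st["time"],st["tcp_pos"],st["contact_force"])
s=snap("side","side1"); t=snap("top")
for r,g in lids(t): print(np.round(r[0],1),g.mean(0).round(4),w(t,[r[0]],.124).round(4))
```

```text
4.5333 [0.60903272 0.23244753 0.21217198] [ 0.94338179 -0.51846871 -0.23321765]
[626.3 230.7] [ 0.5122 -0.6532  0.088 ] [[ 0.5091 -0.6261  0.124 ]]
[178.  194.5] [0.6023 0.4229 0.088 ] [[0.5957 0.41   0.124 ]]
```

View pics/side1.png

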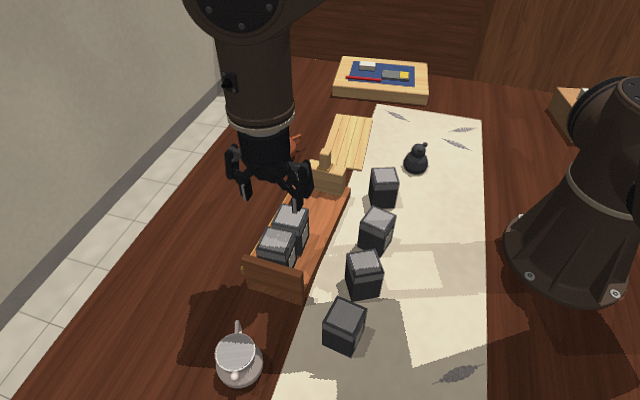

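The end-stop is drawn back and all the tins are still in place. I'll grip the first rack tin and slide it to the rail and the end panel.

Request:
{"fn": "apply_moves", "kwargs": {
  "deltas": [
    [[0, -0.001, -0.04], 0, 0.085],
    [[0, 0, -0.04], 0, 0.085],
    [[0, 0, -0.035], 0, 0.085],
    [[0, 0, -0.012], 0, 0.085],
    [[0, 0, 0], 0, 0.055],
    [[0, 0, 0], 0, 0.055],
    [[0, 0, 0], 0, 0.055],
    [[0, 0, 0], 0, 0.055]
  ],
  "grip_force": 30
}}

```text
time: 5.3
tcp_pos: [0.6099, 0.2296, 0.0865]
ee_rot: [0.001, 0.729, 0.685, 0.001]
contact_force: [-0.8, -0.0, -4.0]
width: 0.712
finger_force: 32.7
```

Request:
{"fn": "apply_moves", "kwargs": {
  "deltas": [
    [[0.004, 0.001, 0.002], 0, 0.055],
    [[0.004, 0.001, 0], 0, 0.055],
    [[0.004, 0.001, 0], 0, 0.055],
    [[0, 0.001, 0], 0, 0.055],
    [[0, 0, 0], 0, 0.055]
  ]
}}

```text
time: 5.72
tcp_pos: [0.6215, 0.2328, 0.0866]
ee_rot: [0.0, 0.729, 0.685, -0.0]
contact_force: [1.1, -6.4, -3.6]
width: 0.708
finger_force: 32.7
```

Request:
{"fn": "apply_moves", "kwargs": {
  "deltas": [
    [[0.001, 0, 0], 0, 0.055],
    [[0.001, 0, 0], 0, 0.055],
    [[0.001, 0, 0], 0, 0.055],
    [[0, 0, 0], 0, 0.055]
  ]
}}

```text
time: 6.05
tcp_pos: [0.6228, 0.2327, 0.0863]
ee_rot: [-0.0, 0.729, 0.685, -0.001]
contact_force: [-7.2, -5.8, 1.5]
width: 0.703
finger_force: 33.3
```

Request:
{"fn": "apply_moves", "kwargs": {
  "deltas": [
    [[-0.001, 0.001, 0], 0, 0.07],
    [[0, 0, 0], 0, 0.085],
    [[0, 0, 0], 0, 0.085],
    [[0, 0, 0.04], 0, 0.085],
    [[0, 0, 0.03], 0, 0.085],
    [[-0.008, -0.036, 0], 0, 0.085],
    [[-0.008, -0.036, 0], 0, 0.085],
    [[0, 0, -0.035], 0, 0.085],
    [[0, 0, -0.035], 0, 0.085],
    [[0, 0, 0], 0, 0.055],
    [[0, 0, 0], 0, 0.055],
    [[0, 0, 0], 0, 0.055]
  ]
}}

```text
time: 7.05
tcp_pos: [0.6075, 0.1628, 0.0876]
ee_rot: [0.0, 0.729, 0.685, 0.0]
contact_force: [-0.3, 0.4, -3.8]
width: 0.71
finger_force: 33.1
```

Request:
{"fn": "apply_moves", "kwargs": {
  "deltas": [
    [[0, 0, 0], 0, 0.055],
    [[0.004, 0.003, 0.001], 0, 0.055],
    [[0.004, 0.003, 0], 0, 0.055],
    [[0.004, 0.003, 0], 0, 0.055],
    [[0, 0.001, 0], 0, 0.055],
    [[0, 0, 0], 0, 0.055]
  ]
}}

```text
time: 7.55
tcp_pos: [0.6192, 0.1729, 0.0875]
ee_rot: [0.0, 0.729, 0.685, 0.0]
contact_force: [-0.9, -0.4, -3.4]
width: 0.7
finger_force: 33.8
```

Request:
{"fn": "apply_moves", "kwargs": {
  "deltas": [
    [[0.001, 0.001, 0], 0, 0.055],
    [[0, 0.001, 0], 0, 0.055],
    [[0, 0.001, 0], 0, 0.055],
    [[0, 0, 0], 0, 0.055]
  ]
}}

```text
time: 7.88
tcp_pos: [0.6194, 0.1753, 0.0872]
ee_rot: [-0.0, 0.729, 0.685, -0.0]
contact_force: [-2.3, -0.3, -4.8]
width: 0.7
finger_force: 33.7
```

Request:
{"fn": "apply_moves", "kwargs": {
  "deltas": [
    [[-0.001, 0, 0], 0, 0.07],
    [[0, 0, 0], 0, 0.085],
    [[0, 0, 0], 0, 0.085],
    [[0, 0, 0.04], 0, 0.085],
    [[0, 0, 0.033], 0, 0.085],
    [[-0.028, 0.026, 0], -0.016, 0.085],
    [[-0.028, 0.026, 0], -0.016, 0.085],
    [[-0.028, 0.026, 0], -0.016, 0.085],
    [[-0.028, 0.026, 0], -0.016, 0.085],
    [[-0.028, 0.026, 0], -0.016, 0.085],
    [[-0.028, 0.026, 0], -0.016, 0.085],
    [[0, 0, 0], 0, 0.085]
  ]
}}

```text
time: 8.88
tcp_pos: [0.4465, 0.3348, 0.1607]
ee_rot: [-0.001, 0.76, 0.65, -0.0]
contact_force: [-0.0, 0.8, 0.6]
width: 0.998
finger_force: 0.0
```

Run:
```python
from h import *
st=ctrl.read_state();print(st["time"],st["tcp_pos"],st["contact_force"])
t=snap("top","top2"); s=snap("side")
for v in (t,s):
  for r,g in lids(v): print(np.round(r[0],1),g.mean(0).round(4),w(v,[r[0]],.124).round(4))
crop(s,200,120,460,370,3,"side2")
```

```text
8.8833 [0.4464599  0.33481627 0.16066442] [-0.01185907  0.76864698  0.61349988]
[263. 262.] [0.4374 0.2103 0.088 ] [[0.4371 0.2053 0.124 ]]
[213.5 256.3] [0.4512 0.3294 0.088 ] [[0.4504 0.3199 0.124 ]]
[626.4 230.6] [ 0.5125 -0.6534  0.088 ] [[ 0.5093 -0.6263  0.124 ]]
[172.7 192.5] [0.6074 0.4362 0.088 ] [[0.6006 0.4228 0.124 ]]
[264.6 184.8] [0.626  0.2102 0.088 ] [[0.6186 0.2051 0.124 ]]
[242.3 365.8] [0.5833 0.461  0.088 ] [[0.572  0.4739 0.124 ]]
[345. 314.] [0.4484 0.3268 0.088 ] [[0.4453 0.3473 0.124 ]]
```

View pics/side2.png

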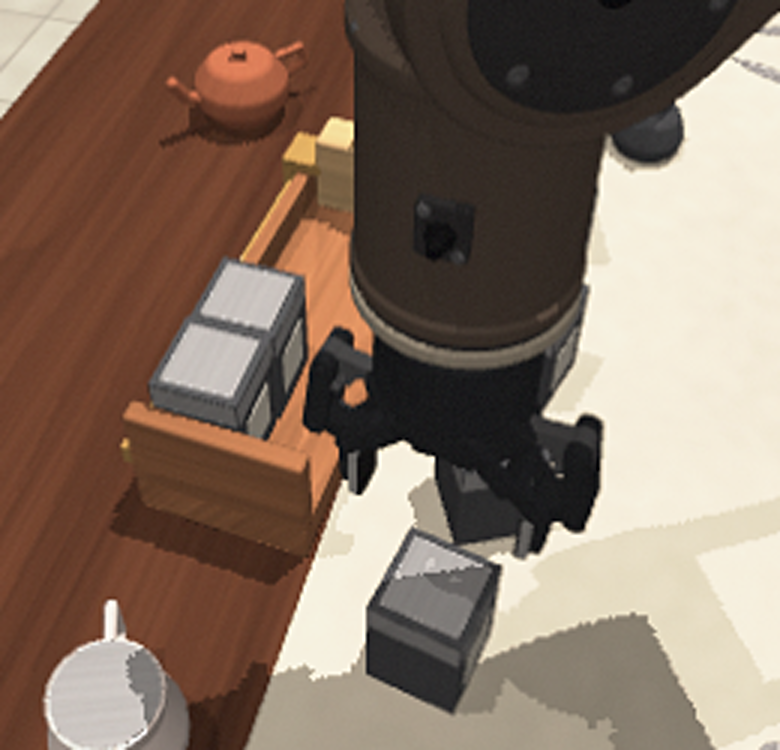

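The rack tins now stand tight together against the panel. T1 is at (0.450, 0.330), as expected, so I'll pick it and weigh it.

Request:
{"fn": "apply_moves", "kwargs": {
  "deltas": [
    [[0.003, -0.003, -0.035], 0, 0.085],
    [[0, 0, -0.035], 0, 0.085],
    [[0, 0, -0.03], 0, 0.085],
    [[0, 0, -0.01], 0, 0.085],
    [[0, 0, 0], 0, 0.055],
    [[0, 0, 0], 0, 0.055],
    [[0, 0, 0], 0, 0.055],
    [[0, 0, 0], 0, 0.055],
    [[0, 0, 0.01], 0, 0.055],
    [[0, 0, 0.02], 0, 0.055],
    [[0, 0, 0.01], 0, 0.055],
    [[0, 0, 0], 0, 0.055]
  ]
}}

```text
time: 9.98
tcp_pos: [0.4553, 0.3294, 0.0935]
ee_rot: [0.0, 0.761, 0.649, 0.002]
contact_force: [1.0, 0.5, -0.6]
width: 0.7
finger_force: 33.3
```

Request:
{"fn": "apply_moves", "kwargs": {
  "deltas": [
    [[0, 0, 0], 0, 0.055],
    [[0, 0, 0], 0, 0.055],
    [[0, 0, 0], 0, 0.055]
  ]
}}

```text
time: 10.23
tcp_pos: [0.4533, 0.3281, 0.0898]
ee_rot: [-0.0, 0.761, 0.649, -0.0]
contact_force: [-0.1, -0.6, -0.3]
width: 0.699
finger_force: 33.3
```

T1 reads about 0.4 N, so it's empty. Taking it to the board.

Request:
{"fn": "apply_moves", "kwargs": {
  "deltas": [
    [[0, -0.01, 0.037], 0, 0.055],
    [[0, -0.01, 0.037], 0, 0.055],
    [[0, -0.01, 0.037], 0, 0.055],
    [[0, -0.01, 0.037], 0, 0.055],
    [[0.007, -0.033, 0], 0.0115, 0.055],
    [[0.007, -0.033, 0], 0.0115, 0.055],
    [[0.007, -0.033, 0], 0.0115, 0.055],
    [[0.007, -0.033, 0], 0.0115, 0.055],
    [[0.007, -0.033, 0], 0.0115, 0.055],
    [[0.007, -0.033, 0], 0.0115, 0.055],
    [[0.007, -0.033, 0], 0.0115, 0.055],
    [[0.007, -0.033, 0], 0.0115, 0.055]
  ]
}}

```text
time: 11.23
tcp_pos: [0.5094, 0.0227, 0.2376]
ee_rot: [-0.0, 0.73, 0.684, -0.0]
contact_force: [0.3, 1.1, -0.6]
width: 0.7
finger_force: 33.9
```

Request:
{"fn": "apply_moves", "kwargs": {
  "deltas": [
    [[0.007, -0.033, 0], 0.0115, 0.055],
    [[0.007, -0.033, 0], 0.0115, 0.055],
    [[0.007, -0.033, 0], 0.0115, 0.055],
    [[0.007, -0.033, 0], 0.0115, 0.055],
    [[0.007, -0.033, 0], 0.0115, 0.055],
    [[0.007, -0.033, 0], 0.0115, 0.055],
    [[0.007, -0.033, 0], 0.0115, 0.055],
    [[0.007, -0.033, 0], 0.0115, 0.055],
    [[0.007, -0.033, 0], 0.0115, 0.055],
    [[0.007, -0.033, 0], 0.0115, 0.055],
    [[0.007, -0.033, 0], 0.0115, 0.055],
    [[0, 0, 0], 0, 0.055]
  ]
}}

```text
time: 12.23
tcp_pos: [0.5871, -0.3443, 0.2369]
ee_rot: [0.0, 0.686, 0.728, -0.001]
contact_force: [-1.3, 0.2, -1.5]
width: 0.698
finger_force: 33.8
```

Request:
{"fn": "apply_moves", "kwargs": {
  "deltas": [
    [[0.003, -0.014, -0.037], 0, 0.055],
    [[0.003, -0.014, -0.037], 0, 0.055],
    [[0, 0, -0.037], 0, 0.055],
    [[0, 0, -0.037], 0, 0.055],
    [[0, 0, -0.018], 0, 0.055],
    [[0, 0, -0.008], 0, 0.055],
    [[0, 0, -0.003], 0, 0.055],
    [[0, 0, 0], 0, 0.055]
  ]
}}

```text
time: 12.9
tcp_pos: [0.5925, -0.3665, 0.0606]
ee_rot: [-0.001, 0.685, 0.728, -0.0]
contact_force: [-0.5, -0.4, -1.1]
width: 0.7
finger_force: 32.5
```

Request:
{"fn": "apply_moves", "kwargs": {
  "deltas": [
    [[0, 0, -0.001], 0, 0.055],
    [[0, 0, -0.001], 0, 0.055],
    [[0, 0, 0], 0, 0.055]
  ]
}}

```text
time: 13.15
tcp_pos: [0.5932, -0.3669, 0.06]
ee_rot: [0.001, 0.685, 0.728, 0.0]
contact_force: [0.9, 0.4, -0.1]
width: 0.698
finger_force: 32.5
```

Request:
{"fn": "apply_moves", "kwargs": {
  "deltas": [
    [[0, 0, 0], 0, 0.068],
    [[0, 0, 0], 0, 0.085],
    [[0, 0, 0], 0, 0.085],
    [[0, 0, 0.04], 0, 0.085],
    [[0, 0, 0.04], 0, 0.085],
    [[0, 0, 0.022], 0, 0.085]
  ]
}}

```text
time: 13.65
tcp_pos: [0.5938, -0.3674, 0.1653]
ee_rot: [0.002, 0.685, 0.728, 0.0]
contact_force: [1.0, -1.1, 0.7]
width: 0.995
finger_force: 0.0
```

Request:
{"fn": "apply_moves", "kwargs": {
  "deltas": [
    [[-0.015, 0.03, 0], 0.027, 0.085],
    [[-0.015, 0.03, 0], 0.027, 0.085],
    [[-0.015, 0.03, 0], 0.027, 0.085],
    [[-0.015, 0.03, 0], 0.027, 0.085],
    [[-0.015, 0.03, 0], 0.027, 0.085],
    [[-0.015, 0.03, 0], 0.027, 0.085],
    [[-0.015, 0.03, 0], 0.027, 0.085],
    [[-0.015, 0.03, 0], 0.027, 0.085],
    [[-0.015, 0.03, 0], 0.027, 0.085],
    [[-0.014, 0.033, 0], 0.027, 0.085],
    [[0, 0, 0], 0, 0.085]
  ]
}}

```text
time: 14.57
tcp_pos: [0.4401, -0.0596, 0.1613]
ee_rot: [-0.001, 0.58, 0.815, -0.0]
contact_force: [-0.3, -0.9, -0.2]
width: 0.997
finger_force: 0.0
```

Run:
```python
from h import *
st=ctrl.read_state();print(st["time"],st["tcp_pos"],st["ee_rot"],st["contact_force"])
t=snap("top"); s=snap("side")
for v in (t,s):
  for r,g in lids(v):
    e=g[1]-g[0]; print(np.round(r[0],1),np.round(r[1],1),g.mean(0).round(4),np.degrees(np.arctan2(e[1],e[0])).round(1))
cv2.imwrite("pics/tb3.png",np.hstack([t["frame"][100:340,180:540],s["frame"][50:290,200:500]])[:,:,::-1])
```

```text
14.5667 [ 0.44013604 -0.05959086  0.16128837] [-1.42582262e-03  5.79683472e-01  8.14840458e-01 -2.60006545e-04] [-0.28524551 -0.93531028 -0.23600666]
[314.6 263.1] [24.5 25.2] [0.4345 0.0866 0.088 ] -14.0
[626.3 230.6] [25.8 25.4] [ 0.5124 -0.6533  0.088 ] -84.1
[501.  197.5] [23. 26.] [ 0.5929 -0.3676  0.088 ] -90.2
[171.5 192. ] [22. 23.] [0.6085 0.4392 0.088 ] -90.1
[264.9 186.2] [49.5 28.3] [0.6225 0.2095 0.088 ] -1.8
[457.9 373.1] [13.5 40.8] [0.2514 0.3803 0.088 ] -146.0
[364.6 262. ] [23.8 27.6] [0.4379 0.2072 0.088 ] -151.2
[269.1 239.8] [29.1 22.3] [0.6377 0.2068 0.088 ] -77.9
[377.8 218. ] [25.5 17.5] [0.4339 0.0839 0.088 ] -95.0
[281.9 218.1] [27.9 20.2] [0.6335 0.1424 0.088 ] -77.2
[384.5 174. ] [14. 23.] [ 0.4436 -0.0664  0.088 ] -163.4
```

View pics/tb3.png

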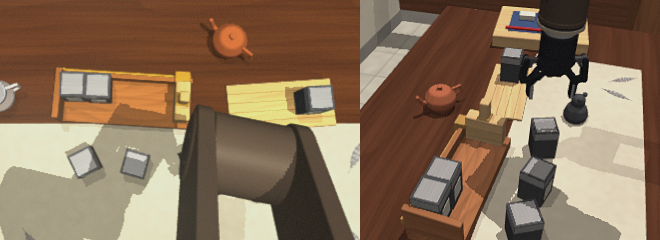

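The first empty tin stands on the board at (0.593, -0.367), and T4 is unmoved at (0.444, -0.065). I'll pick T4 and weigh it.

Request:
{"fn": "apply_moves", "kwargs": {
  "deltas": [
    [[0.004, -0.005, -0.035], 0, 0.085],
    [[0, 0, -0.035], 0, 0.085],
    [[0, 0, -0.03], 0, 0.085],
    [[0, 0, -0.011], 0, 0.085],
    [[0, 0, 0], 0, 0.055],
    [[0, 0, 0], 0, 0.055],
    [[0, 0, 0], 0, 0.055],
    [[0, 0, 0], 0, 0.055],
    [[0, 0, 0.01], 0, 0.055],
    [[0, 0, 0.02], 0, 0.055],
    [[0, 0, 0.01], 0, 0.055],
    [[0, 0, 0], 0, 0.055]
  ]
}}

```text
time: 15.67
tcp_pos: [0.4495, -0.0691, 0.093]
ee_rot: [0.002, 0.581, 0.814, 0.001]
contact_force: [0.9, -0.6, -1.1]
width: 0.698
finger_force: 32.9
```

Request:
{"fn": "apply_moves", "kwargs": {
  "deltas": [
    [[0, 0, 0], 0, 0.055],
    [[0, 0, 0], 0, 0.055],
    [[0, 0, 0], 0, 0.055]
  ]
}}

```text
time: 15.92
tcp_pos: [0.4475, -0.0686, 0.0899]
ee_rot: [-0.0, 0.581, 0.814, -0.0]
contact_force: [-0.6, 0.2, -0.6]
width: 0.698
finger_force: 32.9
```

Request:
{"fn": "apply_moves", "kwargs": {
  "deltas": [
    [[0, -0.005, 0.035], 0, 0.055],
    [[0, -0.005, 0.035], 0, 0.055],
    [[0.0175, -0.026, 0], -0.033, 0.055],
    [[0.0175, -0.026, 0], -0.033, 0.055],
    [[0.0175, -0.026, 0], -0.033, 0.055],
    [[0.0175, -0.026, 0], -0.033, 0.055],
    [[0.0175, -0.026, 0], -0.033, 0.055],
    [[0.0175, -0.026, 0], -0.033, 0.055],
    [[0.0175, -0.026, 0], -0.033, 0.055],
    [[0.0175, -0.026, 0], -0.033, 0.055],
    [[0, 0, 0], 0, 0.055],
    [[0, 0, 0], 0, 0.055]
  ]
}}

```text
time: 16.92
tcp_pos: [0.5878, -0.2878, 0.1588]
ee_rot: [-0.001, 0.684, 0.73, -0.0]
contact_force: [-0.4, 0.4, -1.7]
width: 0.703
finger_force: 33.9
```

Request:
{"fn": "apply_moves", "kwargs": {
  "deltas": [
    [[0, 0, -0.037], 0, 0.055],
    [[0, 0, -0.037], 0, 0.055],
    [[0, 0, -0.015], 0, 0.055],
    [[0, 0, -0.008], 0, 0.055],
    [[0, 0, -0.002], 0, 0.055],
    [[0, 0, 0], 0, 0.055]
  ]
}}

```text
time: 17.42
tcp_pos: [0.5876, -0.2862, 0.0613]
ee_rot: [-0.0, 0.683, 0.73, -0.0]
contact_force: [-0.4, -1.0, -0.6]
width: 0.691
finger_force: 33.8
```

Request:
{"fn": "apply_moves", "kwargs": {
  "deltas": [
    [[0, 0, -0.001], 0, 0.055],
    [[0, 0, -0.001], 0, 0.055],
    [[0, 0, 0], 0, 0.055],
    [[0, 0, 0], 0, 0.068],
    [[0, 0, 0], 0, 0.085],
    [[0, 0, 0], 0, 0.085],
    [[0, 0, 0.04], 0, 0.085],
    [[0, 0, 0.04], 0, 0.085],
    [[0, 0, 0.022], 0, 0.085]
  ]
}}

```text
time: 18.17
tcp_pos: [0.5888, -0.2872, 0.1651]
ee_rot: [0.002, 0.683, 0.73, 0.0]
contact_force: [2.2, -1.0, 1.6]
width: 0.995
finger_force: 0.0
```

Request:
{"fn": "apply_moves", "kwargs": {
  "deltas": [
    [[-0.014, 0.034, 0], -0.031, 0.085],
    [[-0.014, 0.034, 0], -0.031, 0.085],
    [[-0.014, 0.034, 0], -0.031, 0.085],
    [[-0.014, 0.034, 0], -0.031, 0.085],
    [[-0.014, 0.034, 0], -0.031, 0.085],
    [[-0.014, 0.034, 0], -0.031, 0.085],
    [[-0.014, 0.034, 0], -0.031, 0.085],
    [[-0.014, 0.034, 0], -0.031, 0.085],
    [[-0.014, 0.034, 0], -0.031, 0.085],
    [[-0.014, 0.034, 0], -0.031, 0.085],
    [[-0.014, 0.033, 0], -0.031, 0.085],
    [[0, 0, 0], 0, 0.085]
  ]
}}

```text
time: 19.17
tcp_pos: [0.431, 0.0904, 0.1615]
ee_rot: [-0.001, 0.797, 0.604, -0.0]
contact_force: [-0.3, -0.6, 0.8]
width: 1.0
finger_force: 0.0
```

```bash
cat > look.py <<'E'
from h import *
st=ctrl.read_state();print(st["time"],st["tcp_pos"],st["ee_rot"],st["contact_force"])
t=snap("top"); s=snap("side")
for v in (t,s):
  for r,g in lids(v):
    e=g[1]-g[0]; print(np.round(r[0],1),np.round(r[1],1),g.mean(0).round(4),np.degrees(np.arctan2(e[1],e[0])).round(1))
import sys
cv2.imwrite(f"pics/{sys.argv[1]}.png",np.hstack([t["frame"][100:340,180:540],s["frame"][50:290,200:500]])[:,:,::-1])
E
python3 look.py tb4
```

```text
19.1667 [0.43096703 0.09040009 0.16145362] [-6.17407544e-04  7.96954408e-01  6.04039098e-01 -2.42776104e-04] [-0.29733045 -0.58690029  0.77781872]
[626.4 230.6] [25.8 25.3] [ 0.5125 -0.6534  0.088 ] -84.1
[490.4 201.9] [27.6 49.7] [ 0.5821 -0.3413  0.088 ] -75.9
[172.5 192.5] [25. 27.] [0.6073 0.4367 0.088 ] -90.1
[264.5 184.5] [25. 49.] [0.6269 0.2105 0.088 ] -90.1
[457.9 373.2] [13.6 40.8] [0.2513 0.3805 0.088 ] -147.9
[365. 262.] [21.3 27.4] [0.4371 0.2071 0.088 ] -151.2
[269.1 239.8] [29.1 22.3] [0.6377 0.2068 0.088 ] -77.9
[378.3 217.4] [25.  19.2] [0.4332 0.0817 0.088 ] -98.0
[281.9 218.1] [27.8 20.3] [0.6335 0.1424 0.088 ] -77.6
```

View pics/tb4.png

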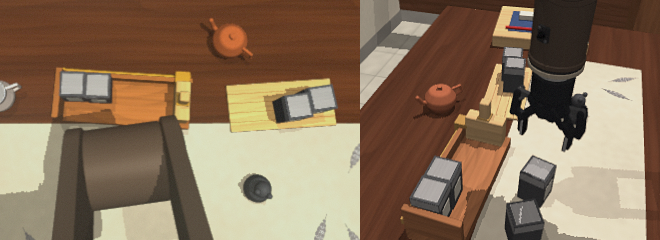

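The second board tin has been knocked against the first and turned about 14°; both are still on the board, and I'll check them later. Now I'll pick T3.

Request:
{"fn": "apply_moves", "kwargs": {
  "deltas": [
    [[0.003, -0.004, -0.035], 0, 0.085],
    [[0, 0, -0.035], 0, 0.085],
    [[0, 0, -0.03], 0, 0.085],
    [[0, 0, -0.011], 0, 0.085],
    [[0, 0, 0], 0, 0.055],
    [[0, 0, 0], 0, 0.055],
    [[0, 0, 0], 0, 0.055],
    [[0, 0, 0], 0, 0.055],
    [[0, 0, 0.01], 0, 0.055],
    [[0, 0, 0.02], 0, 0.055],
    [[0, 0, 0.01], 0, 0.055],
    [[0, 0, 0], 0, 0.055]
  ]
}}

```text
time: 20.27
tcp_pos: [0.4385, 0.0825, 0.093]
ee_rot: [0.001, 0.797, 0.604, 0.002]
contact_force: [1.0, -0.2, -1.2]
width: 0.695
finger_force: 33.2
```

Request:
{"fn": "apply_moves", "kwargs": {
  "deltas": [
    [[0, 0, 0], 0, 0.055],
    [[0, 0, 0], 0, 0.055],
    [[0, 0, 0], 0, 0.055]
  ]
}}

```text
time: 20.52
tcp_pos: [0.4365, 0.0823, 0.0899]
ee_rot: [-0.0, 0.797, 0.604, -0.0]
contact_force: [-0.3, -0.9, -2.0]
width: 0.697
finger_force: 33.2
```

Request:
{"fn": "apply_moves", "kwargs": {
  "deltas": [
    [[0, 0, 0.02], 0, 0.055],
    [[0, 0, 0], 0, 0.055],
    [[0, 0, 0], 0, 0.055],
    [[0, 0, 0], 0, 0.055]
  ]
}}

```text
time: 20.85
tcp_pos: [0.4365, 0.0823, 0.1097]
ee_rot: [-0.0, 0.797, 0.604, -0.0]
contact_force: [-0.3, -0.6, -1.2]
width: 0.697
finger_force: 33.4
```

Run:
```python
from h import *
f=[]
for i in range(8): f.append(ctrl.read_state()["contact_force"][2]); t=snap("top")
print(np.round(f,2),np.mean(f))
for x in (0,1):
    print(x)
crop(t,395,165,535,245,5,"bd")
```

```text
[-1.21 -1.49 -0.86 -1.38 -0.29 -0.75 -1.48 -0.99] -1.0546826536139111
0
1
```

View pics/bd.png

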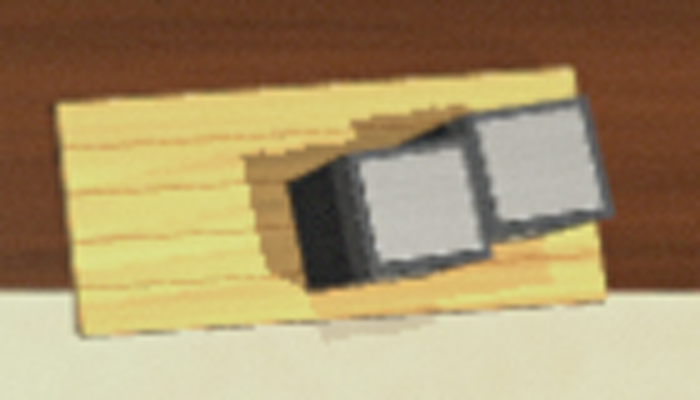

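T3 averages 1.05 N, so it's empty and T2 must be the full one. The crop shows both board tins upright and touching, with lids centred near (425,208) and (541,168). I'll check their board coordinates.

Run:
```python
from h import *
s=snap("top")
F=lambda P:[((a+.5)/5-.5+395,(b+.5)/5-.5+165) for a,b in P]
B=w(s,F([(57,103),(573,68),(605,300),(80,336)]),.008)[:,:2]
c=B.mean(0); y=B[0]-B[1]+B[3]-B[2]; y/=np.linalg.norm(y); x=np.array([y[1],-y[0]]); print(c,np.degrees(np.arctan2(x[1],x[0])),np.linalg.norm(B[0]-B[1]),np.linalg.norm(B[1]-B[2]))
for P in ([(352,152),(472,136),(492,252),(372,280)],[(468,112),(588,97),(612,215),(492,240)]):
    g=w(s,F(P),.096)[:,:2]; m=g.mean(0); d=g[1]-g[0]
    print(m,(m-c)@x,(m-c)@y,np.degrees(np.arctan2(d[1],d[0]))+90, np.linalg.norm(d))
for b in (.07,.075,.08): print(b,c+b*y)
```

```text
[ 0.58700559 -0.29663528] 3.8587419456927803 0.2737565678284856 0.12384064531007509
[ 0.57185601 -0.3101813 ] -0.01602683870644275 -0.012495794962489617 7.58257769866222 0.05849478958225804
[ 0.59079613 -0.36767547] -0.0009988389164353898 -0.07113423332544787 7.103856689807074 0.058351342967813455
0.07 [ 0.58229481 -0.22679397]
0.075 [ 0.58195833 -0.2218053 ]
0.08 [ 0.58162184 -0.21681664]
```

Request:
{"fn": "apply_moves", "kwargs": {
  "deltas": [
    [[0, -0.01, 0.036], 0, 0.055],
    [[0, -0.01, 0.036], 0, 0.055],
    [[0, -0.01, 0.036], 0, 0.055],
    [[0.016, -0.03, 0], 0.038, 0.055],
    [[0.016, -0.03, 0], 0.038, 0.055],
    [[0.016, -0.03, 0], 0.038, 0.055],
    [[0.016, -0.03, 0], 0.038, 0.055],
    [[0.016, -0.03, 0], 0.038, 0.055],
    [[0.016, -0.03, 0], 0.038, 0.055],
    [[0.016, -0.03, 0], 0.038, 0.055],
    [[0.016, -0.03, 0], 0.038, 0.055],
    [[0.016, -0.029, 0], 0.038, 0.055]
  ]
}}

```text
time: 22.3
tcp_pos: [0.5811, -0.2184, 0.2181]
ee_rot: [-0.0, 0.682, 0.731, -0.0]
contact_force: [0.7, -0.9, -1.5]
width: 0.697
finger_force: 34.0
```

Request:
{"fn": "apply_moves", "kwargs": {
  "deltas": [
    [[0, 0, -0.03], 0, 0.055],
    [[0, 0, -0.037], 0, 0.055],
    [[0, 0, -0.037], 0, 0.055],
    [[0, 0, -0.035], 0, 0.055],
    [[0, 0, -0.015], 0, 0.055],
    [[0, 0, -0.001], 0, 0.055],
    [[0, 0, 0], 0, 0.055]
  ]
}}

```text
time: 22.88
tcp_pos: [0.5802, -0.2164, 0.0625]
ee_rot: [-0.001, 0.683, 0.731, -0.0]
contact_force: [0.3, -0.0, -0.8]
width: 0.703
finger_force: 34.7
```

Request:
{"fn": "apply_moves", "kwargs": {
  "deltas": [
    [[0, 0, -0.0015], 0, 0.055],
    [[0, 0, -0.0015], 0, 0.055],
    [[0, 0, 0], 0, 0.055],
    [[0, 0, 0], 0, 0.068],
    [[0, 0, 0], 0, 0.085],
    [[0, 0, 0], 0, 0.085],
    [[0, 0, 0.04], 0, 0.085],
    [[0, 0, 0.04], 0, 0.085],
    [[0, 0, 0.04], 0, 0.085],
    [[-0.011, 0.033, 0], 0.032, 0.085],
    [[-0.011, 0.033, 0], 0.032, 0.085],
    [[-0.011, 0.033, 0], 0.032, 0.085]
  ]
}}

```text
time: 23.88
tcp_pos: [0.5475, -0.1171, 0.1813]
ee_rot: [0.001, 0.647, 0.763, 0.0]
contact_force: [0.5, -0.0, 0.4]
width: 1.001
finger_force: 0.0
```

Request:
{"fn": "apply_moves", "kwargs": {
  "deltas": [
    [[-0.011, 0.033, 0], 0.032, 0.085],
    [[-0.011, 0.033, 0], 0.032, 0.085],
    [[-0.011, 0.033, 0], 0.032, 0.085],
    [[-0.011, 0.033, 0], 0.032, 0.085],
    [[-0.011, 0.033, 0], 0.032, 0.085],
    [[-0.011, 0.033, 0], 0.032, 0.085],
    [[-0.011, 0.033, 0], 0.032, 0.085],
    [[-0.011, 0.033, 0], 0.032, 0.085],
    [[-0.011, 0.033, 0], 0.032, 0.085],
    [[-0.011, 0.033, 0], 0.032, 0.085],
    [[0, 0, 0], 0, 0.085]
  ]
}}

```text
time: 24.8
tcp_pos: [0.4361, 0.2168, 0.1807]
ee_rot: [-0.0, 0.515, 0.857, 0.001]
contact_force: [0.4, -0.5, -1.2]
width: 0.997
finger_force: 0.0
```

```bash
python3 look.py tb5
```

```text
24.8 [0.43609653 0.21680195 0.18068059] [-1.22858778e-04  5.14987972e-01  8.57197127e-01  6.77996135e-04] [ 0.35215699 -0.450837   -1.17645109]
[626.4 230.7] [25.9 25.3] [ 0.5123 -0.6534  0.088 ] -84.1
[438.3 202.3] [24.2 24.5] [ 0.5814 -0.2157  0.088 ] -86.0
[490.4 201.9] [27.6 49.7] [ 0.5821 -0.3413  0.088 ] -75.9
[172.  192.5] [25. 26.] [0.6073 0.4379 0.088 ] -90.1
[264.6 185.3] [49.9 26.5] [0.6248 0.2102 0.088 ] -1.4
[458.  373.5] [13.9 40.2] [0.2513 0.381  0.088 ] -154.3
[  7.7 381.5] [17.5 34.9] [0.9329 0.6027 0.088 ] -51.0
[365.  261.3] [22.5 26.1] [0.4374 0.2053 0.088 ] -151.2
[269.1 239.7] [28.4 23.4] [0.6377 0.2066 0.088 ] -80.1
[281.9 218.1] [27.8 20.3] [0.6335 0.1424 0.088 ] -77.6
```

View pics/tb5.png

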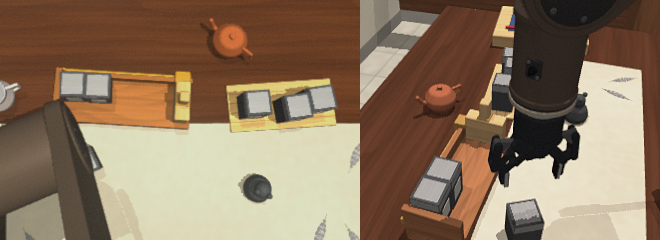

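All three empty tins are on the board, and T2 is unmoved at (0.437, 0.209). I'll pick it.

Request:
{"fn": "apply_moves", "kwargs": {
  "deltas": [
    [[0.001, -0.007, -0.035], 0, 0.085],
    [[0, 0, -0.035], 0, 0.085],
    [[0, 0, -0.035], 0, 0.085],
    [[0, 0, -0.025], 0, 0.085],
    [[0, 0, 0], 0, 0.055],
    [[0, 0, 0], 0, 0.055],
    [[0, 0, 0], 0, 0.055],
    [[0, 0, 0], 0, 0.055],
    [[0, 0, 0.01], 0, 0.055],
    [[0, 0, 0.02], 0, 0.055],
    [[0, 0, 0.01], 0, 0.055],
    [[0, 0, 0], 0, 0.055]
  ]
}}

```text
time: 25.9
tcp_pos: [0.4404, 0.206, 0.0934]
ee_rot: [0.002, 0.517, 0.856, 0.002]
contact_force: [0.9, -0.4, -3.8]
width: 0.698
finger_force: 35.6
```

Request:
{"fn": "apply_moves", "kwargs": {
  "deltas": [
    [[0, 0, 0], 0, 0.055],
    [[0, 0, 0], 0, 0.055],
    [[0, 0, 0], 0, 0.055]
  ]
}}

```text
time: 26.15
tcp_pos: [0.4383, 0.2052, 0.0899]
ee_rot: [-0.0, 0.517, 0.856, -0.0]
contact_force: [-0.2, -0.4, -3.9]
width: 0.702
finger_force: 35.6
```

T2 is full at 3.9 N. I'll place it third in the row.

Request:
{"fn": "apply_moves", "kwargs": {
  "deltas": [
    [[0, 0, 0.04], 0, 0.055],
    [[0, 0, 0.04], 0, 0.055],
    [[0.0172, -0.0098, 0.03], -0.0553, 0.055],
    [[0.0172, -0.0098, 0], -0.0553, 0.055],
    [[0.0172, -0.0098, 0], -0.0553, 0.055],
    [[0.0172, -0.0098, 0], -0.0553, 0.055],
    [[0.0172, -0.0098, 0], -0.0553, 0.055],
    [[0.0172, -0.0098, 0], -0.0553, 0.055],
    [[0.0172, -0.0098, 0], -0.0553, 0.055],
    [[0.0172, -0.0098, 0], -0.0553, 0.055],
    [[0.0172, -0.0098, 0], -0.0553, 0.055],
    [[0.0172, -0.0098, 0], -0.0553, 0.055]
  ]
}}

```text
time: 27.15
tcp_pos: [0.6109, 0.1067, 0.199]
ee_rot: [-0.001, 0.732, 0.681, -0.001]
contact_force: [-0.3, 0.7, -3.9]
width: 0.697
finger_force: 40.1
```

Request:
{"fn": "apply_moves", "kwargs": {
  "deltas": [
    [[0, 0, 0], 0, 0.055],
    [[0, 0, -0.036], 0, 0.055],
    [[0, 0, -0.036], 0, 0.055],
    [[0, 0, -0.02], 0, 0.055],
    [[0, 0, -0.012], 0, 0.055],
    [[0, 0, -0.005], 0, 0.055],
    [[0, 0, 0], 0, 0.055]
  ]
}}

```text
time: 27.73
tcp_pos: [0.6101, 0.1074, 0.0903]
ee_rot: [-0.001, 0.731, 0.682, -0.001]
contact_force: [-1.3, 1.1, -3.4]
width: 0.695
finger_force: 44.0
```

Request:
{"fn": "apply_moves", "kwargs": {
  "deltas": [
    [[0.001, 0, -0.001], 0, 0.055],
    [[0.001, 0, -0.001], 0, 0.055],
    [[0.001, 0, -0.001], 0, 0.055],
    [[0.001, 0, 0], 0, 0.055],
    [[0.001, 0, 0], 0, 0.055],
    [[0, 0, 0], 0, 0.055]
  ]
}}

```text
time: 28.23
tcp_pos: [0.6157, 0.1073, 0.0886]
ee_rot: [-0.0, 0.731, 0.682, 0.0]
contact_force: [-2.4, 0.4, -3.1]
width: 0.699
finger_force: 44.2
```

Request:
{"fn": "apply_moves", "kwargs": {
  "deltas": [
    [[0, 0.001, -0.001], 0, 0.055],
    [[0, 0.001, -0.001], 0, 0.055],
    [[0, 0.001, -0.001], 0, 0.055],
    [[0, 0, 0], 0, 0.055]
  ]
}}

```text
time: 28.57
tcp_pos: [0.616, 0.1093, 0.0868]
ee_rot: [0.001, 0.731, 0.682, -0.0]
contact_force: [-7.8, -14.0, 23.3]
width: 0.697
finger_force: 47.3
```

Request:
{"fn": "apply_moves", "kwargs": {
  "deltas": [
    [[-0.001, -0.001, 0.001], 0, 0.066],
    [[0, 0, 0], 0, 0.085],
    [[0, 0, 0], 0, 0.085],
    [[0, 0, 0.04], 0, 0.085],
    [[0, 0, 0.04], 0, 0.085],
    [[0, 0, 0.02], 0, 0.085],
    [[-0.0072, -0.035, 0], 0, 0.06],
    [[-0.0072, -0.035, 0], 0, 0.06],
    [[-0.0072, -0.035, 0], 0, 0.06],
    [[-0.0072, -0.035, 0], 0, 0.06],
    [[0, 0, 0], 0, 0.06],
    [[0, 0, 0], 0, 0.06]
  ],
  "grip_force": 50
}}

```text
time: 29.57
tcp_pos: [0.5858, -0.0323, 0.1864]
ee_rot: [0.0, 0.732, 0.681, 0.0]
contact_force: [-0.9, -0.6, 0.2]
width: 0.707
finger_force: 0.0
```

```bash
python3 look.py tb6
```

```text
29.5667 [ 0.58579804 -0.03228538  0.18636051] [9.06960950e-05 7.32224113e-01 6.81063748e-01 1.09364675e-04] [-0.91007596 -0.61263542  0.16016514]
[626.3 230.6] [25.7 25.5] [ 0.5124 -0.6532  0.088 ] -85.1
[302.5 188. ] [26. 23.] [0.6179 0.1164 0.088 ] -90.2
[280.1 184.2] [15.2 22.5] [0.6274 0.1719 0.088 ] -2.8
[460.3 372.1] [13.5 35.6] [0.2478 0.3777 0.088 ] -143.7
[269.1 239.6] [29.1 22.1] [0.6378 0.2065 0.088 ] -77.9
[281.5 218.4] [26.4 19.4] [0.6339 0.1433 0.088 ] -78.7
[293.4 198.5] [25.7 17.3] [0.6294 0.0776 0.088 ] -77.5
```

View pics/tb6.png

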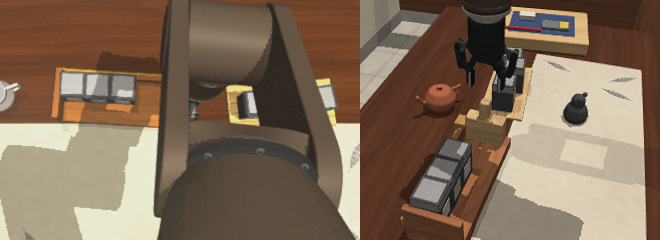

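The three full tins stand in a row along the rail. Next I'll grip the knob and slide the end-stop up.

Request:
{"fn": "apply_moves", "kwargs": {
  "deltas": [
    [[0.001, 0.002, -0.035], 0, 0.06],
    [[0, 0, -0.033], 0, 0.06],
    [[0, 0, 0], 0, 0.015],
    [[0, 0, 0], 0, 0.015],
    [[0, 0, 0], 0, 0.015],
    [[0, 0, 0], 0, 0.015]
  ]
}}

```text
time: 30.17
tcp_pos: [0.5869, -0.0279, 0.1196]
ee_rot: [-0.0, 0.731, 0.682, 0.0]
contact_force: [-3.0, 3.7, -8.9]
width: 0.274
finger_force: 50.7
```

Request:
{"fn": "apply_moves", "kwargs": {
  "deltas": [
    [[0.0006, 0.01, 0], 0, 0.015],
    [[0.0012, 0.018, 0], 0, 0.015],
    [[0.0012, 0.018, 0], 0, 0.015],
    [[0.0012, 0.018, 0], 0, 0.015],
    [[0.0008, 0.013, 0], 0, 0.015],
    [[0.0005, 0.008, 0], 0, 0.015],
    [[0.0003, 0.005, 0], 0, 0.015],
    [[0, 0, 0], 0, 0.015]
  ]
}}

```text
time: 30.83
tcp_pos: [0.5928, 0.0627, 0.1196]
ee_rot: [0.0, 0.731, 0.683, 0.0]
contact_force: [-6.4, 3.0, 2.8]
width: 0.271
finger_force: 52.1
```

Request:
{"fn": "apply_moves", "kwargs": {
  "deltas": [
    [[0, 0.003, 0], 0, 0.015],
    [[0.0003, 0.003, 0], 0, 0.015],
    [[0, 0.002, 0], 0, 0.015],
    [[0, 0.001, 0], 0, 0.015],
    [[0, 0, 0], 0, 0.015]
  ]
}}

```text
time: 31.25
tcp_pos: [0.5933, 0.0704, 0.1196]
ee_rot: [0.0, 0.731, 0.682, 0.0]
contact_force: [-4.6, -2.6, 1.6]
width: 0.276
finger_force: 52.1
```

Request:
{"fn": "apply_moves", "kwargs": {
  "deltas": [
    [[0, 0.001, 0], 0, 0.015],
    [[0, 0.001, 0], 0, 0.015],
    [[0, 0.001, 0], 0, 0.015],
    [[0, 0, 0], 0, 0.015],
    [[0, 0, 0], 0, 0.015]
  ]
}}

```text
time: 31.67
tcp_pos: [0.5932, 0.0713, 0.1196]
ee_rot: [0.001, 0.731, 0.682, -0.001]
contact_force: [-5.7, -23.9, 2.2]
width: 0.276
finger_force: 52.3
```

Request:
{"fn": "apply_moves", "kwargs": {
  "deltas": [
    [[0, -0.002, 0], 0, 0.015],
    [[0, 0, 0], 0, 0.05],
    [[0, 0, 0], 0, 0.06],
    [[0, 0, 0.02], 0, 0.06],
    [[0, 0, 0.04], 0, 0.06],
    [[0, 0, 0.04], 0, 0.06],
    [[0, -0.01, 0.03], 0, 0.06],
    [[-0.015, -0.035, 0], 0, 0.06],
    [[-0.015, -0.035, 0], 0, 0.06],
    [[-0.015, -0.035, 0], 0, 0.06],
    [[-0.015, -0.035, 0], 0, 0.06],
    [[-0.015, -0.035, 0], 0, 0.06]
  ]
}}

```text
time: 32.67
tcp_pos: [0.5178, -0.1148, 0.2493]
ee_rot: [0.001, 0.731, 0.682, 0.001]
contact_force: [1.7, -0.6, -0.7]
width: 0.703
finger_force: 0.0
```

Request:
{"fn": "apply_moves", "kwargs": {
  "deltas": [
    [[-0.012, -0.035, 0], 0, 0.06],
    [[-0.012, -0.035, 0], 0, 0.06],
    [[-0.012, -0.035, 0], 0, 0.06],
    [[-0.012, -0.035, 0], 0, 0.06],
    [[-0.012, -0.035, 0], 0, 0.06],
    [[-0.012, -0.035, 0], 0, 0.06],
    [[-0.012, -0.035, 0], 0, 0.06],
    [[-0.012, -0.035, 0], 0, 0.06],
    [[-0.012, -0.035, 0], 0, 0.06],
    [[-0.012, -0.035, 0], 0, 0.06],
    [[0, 0, 0], 0, 0.06]
  ]
}}

```text
time: 33.58
tcp_pos: [0.3966, -0.4697, 0.2492]
ee_rot: [0.002, 0.732, 0.681, -0.001]
contact_force: [-2.2, 0.0, -1.5]
width: 0.703
finger_force: 0.0
```

Run:
```python
from h import *
print(ctrl.read_state()["tcp_pos"])
t=snap("top"); crop(t,220,150,530,250,2.58,"fin")
```

```text
[ 0.396638   -0.46968462  0.24916756]
```

View pics/fin.png

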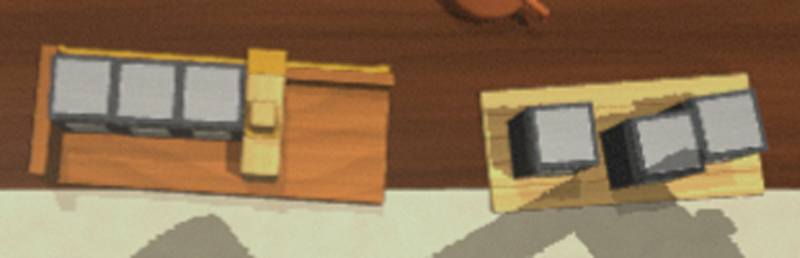

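The final view shows a tight row of three full tins between the end panel and the end-stop, which sits at crop (263,115). All three empty tins are upright on the board. Handing the job in.

```bash
python3 -c "
from plant import ctrl
print(ctrl.close_job())"
```

```text
the job is handed in; nothing more can be done
None
```

I handed the job in; no verdict came back. In the last picture the three full tins are tight between the end panel and the end-stop, which was first drawn right back. All three empties are upright on the board, although two touch after one was knocked aside, and the teapot, jug and figure were never touched.

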